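Switch on the kitchen torch at its recessed slide switch

TASK

Switch on the torch (the handset with the flared round lens head): slide the little flush switch tab in its recessed slot all the way towards the lens. The square-ended radio has the same kind of switch: leave that one as it is.

Things in the scene. Friction and masses are not known exactly. Their poses are not given: they have to be found in the camera images.
- torch: The torch, fixed in its dock: white body 160 mm long, 76 wide, flat top 60 mm above the worktop; a flared round lens head (74 mm across, top at 77 mm) at the +x end. Origin on the worktop; x points along the torch to the lens, z up. The body runs from x -95 to 65 mm, the head from 65 to 124. Slot in its top: x -55 to 47, 40 mm wide, 9 mm deep (floor at 51 mm). Any yaw; may swap places with the radio.
- torch_tab (a point): Centre of the top face of the torch's switch tab, moving with it; axes as the torch's. The white tab with grey ribs in the slot is 16 mm along x, 36 mm wide, its top flush with the torch's top, 60 mm above the worktop. Off, it has 56 mm of empty slot on its tail (-x) side: room to lower closed fingertips and push it in +x.
- torch_slide (a joint): Travel of the torch's switch tab, m: 0 = off (tail side), 0.030 = fully on, at a hard stop (lens side). Starts between 0 and 0.006. Slides against about 1.5 N of friction, has no spring, stays where it is left.
- radio_tab (a point): Centre of the top of the radio's switch tab, to be left alone. The radio, fixed in its dock, has the torch's width, height, slot and tab (set anywhere in its travel), but is 200 mm long, square at both ends, without a lens head: a round loudspeaker grille (48 mm) on top at the +x end, a steel knob (20 mm wide, 10 tall) on top at the other. x along the radio, z up. Any yaw.
Not all that is in view belongs to the job. What is shaped like the torch but blue or green is not meant.

How it is judged:
At the end, for the whole second after the job is handed in: The torch's switch tab stands at least 22 mm along its 30 mm travel towards the lens, and the radio's tab is within 6 mm of where it started (value of joint torch_slide above 0.022 m and distance of radio_tab from where it was at the start of the episode below 0.006 m); the robot touches nothing.
It fails at once if the radio's switch tab is moved by 6 mm or more (distance of radio_tab from where it was at the start of the episode above 0.006 m).
It also fails if it takes over 29 s, if anything falls off the work surface, if the arm or the gripper's body presses on something with over 40 N, if the wrist force passes 120 N, or if a joint passes its speed limit or range.

ROBOT

A 6-joint arm with a two-finger parallel gripper is mounted at the origin on the work surface. World frame = base frame: x ahead of the robot, y to its left, z up, the work surface at z = 0. Lengths are in m, angles in rad, forces in N, time in s.
With the tool pointing down it reaches from about 0.225 to 0.875 m from the base axis. Payload 3.4 kg.
Tool frame: the origin (TCP) lies at the very end of the fingers, on their centre line; the grasp point (between the pads) lies 19 mm behind it; x points along the fingers, y is the direction in which the jaws open and shut, and the axes are right-handed (so a half turn about x gives the same grasp; the last joint's range is limited). The gripper opens to 85 mm and grips with 20 to 120 N. Pads are 22 mm wide; open, the fingers measure 114 mm over their backs; the gripper's body (76 mm by 85 mm) begins 54 mm behind the grasp point. The pads swing forward as they close: fully open they stand 13 mm farther back than shut.
Start: joints at [1.158, 0.276, 1.505, -0, 1.361, -0.121], TCP at [0.165, 0.551, 0.231] pointing down, gripper open.
Joint ranges: [-2.89, 2.89], [-0.75, 2.08], [0.22, 2.7], [-1.18, 4.32], [0.11, 2.71], [-2.7, 2.7]. Speed limits (rad/s): [2.57, 2.57, 3.14, 3.14, 3.14, 3.14].

INTERFACE

Orientations are given as a rotation vector (axis times angle).
In Python, from cell import r gives the robot as it stands.
- The arm moves only by the tool move_arm, never from a script. Its argument "increments" is a list of rows, each an object with "fingers": the opening, from 0 (shut) to 1 (fully open); "travel": the shift along the tool's x, y, z in cm, a list of three; "dr": the turn, a rotation vector about the tool's x, y, z in degrees, a list of three. In form: [{"fingers": fingers, "travel": [x, y, z], "dr": [ax, ay, az]}, ...]. A call has 1 to 12 rows; each row shifts and turns the commanded pose from where the row before left it, along the tool's axes as they then stand; what a row does not reach is not made up. A row lasts 1/8 s, in which the tool goes at most 62.5 mm and 10.7 degrees, less where a joint would pass 70% of its speed; a pose out of reach is approached as far as the arm can. A call is refused whole if a number of a shift passes 6.25 or a number of a turn 10.7, either way. A call with a gripper value outside its range is refused whole. The fingers move at their own pace and stop on an object; the grip force is fixed at half the most. Time passes only in rows, so rows that do not move let the fingers close. It gives the time, the measured TCP pose, the force and the opening at its end, in the units of the state.
- r.sense(): the state, without advancing time (a new reading comes with each control period).
- r.grab_frame(name): name is "scene" or "top" or "wrist"; returns a dict with "pixels" (480x640x3 uint8, red, green, blue), "range_z" (480x640 float32, m along the optical axis (not along the pixel's ray), 0 where there is no reading), "K" (3x3 intrinsics, pixels), "world_from_camera" (4x4, takes a point from camera to world coordinates). Camera axes: x right, y down, z forward; pixel columns grow to the right and rows downward; lengths in m; the calibration is good to about 2 mm. A picture is of the moment at which its call begins.
- r.hand_in(): hands the job in, once; it reports no verdict.
The state is a dict: "time": time; "joints": joint angles; "joint_velocities": joint speeds; "joint_torque": joint torques, N m; "ee_pos": TCP position; "ee_rot": TCP orientation; "ft_force": force on the tool from outside, world axes, zero at the start; "moment": the same for the moment, N m; "gripper_width": opening from 0.0 (shut) to 1.0 (fully open).
Only numpy, scipy, OpenCV 4.12 (cv2) and the standard library are available. Lean on these libraries where they do the work, as an engineer would, in place of code of your own. Each camera call takes 0.05 s, during which the arm holds its last target. There are 200 camera calls.

## Working session

There is one attempt and no reset: what is moved stays moved. The work goes in short steps, Python scripts to look and compute and a tool call to move; the robot and the scene stay as the last step left them, time stands still between calls to the robot, and variables do not carry over. Pictures are saved under pics/ and viewed, about 8 in all and at most 12, crops included, and the job is handed in when it is done.

Besides the shell and the picture viewer there is one more tool, called after "Request:" in YAML: its name, and indented under it one key for each argument. move_arm: Moves the arm, as the interface text tells. Its arguments: {"type":"object","properties":{"increments":{"type":"array","items":{"type":"object","properties":{"fingers":{"type":"number"},"travel":{"type":"array","items":{"type":"number"}},"dr":{"type":"array","items":{"type":"number"}}}}}},"required":["increments"]}

```bash
mkdir -p pics
cat > h.py <<'E'
import numpy as np, cv2
from cell import r
def grab(n,save=None):
    f=r.grab_frame(n)
    if save: cv2.imwrite('pics/'+save,f['pixels'][:,:,::-1])
    np.savez('last_'+n,**f); return f
def pts(f):
    z=f['range_z'];v,u=np.mgrid[:480,:640];K=f['K']
    p=np.stack([(u-K[0,2])/K[0,0]*z,(v-K[1,2])/K[1,1]*z,z],-1)
    T=f['world_from_camera'];return p@T[:3,:3].T+T[:3,3]
E
python3 - <<'E'
from h import *
a=grab('top','top0.png');b=grab('scene','scene0.png')
print(r.sense());print(a['K'],a['world_from_camera'])
E
```

```text
{'time': 0.1, 'joints': array([ 1.15799819e+00,  2.76545773e-01,  1.50606546e+00,  3.61654783e-05,
        1.36069989e+00, -1.20966694e-01]), 'joint_velocities': array([ 0.00181587, -0.00308449, -0.00477947, -0.00165953, -0.00052127,
       -0.00083365]), 'joint_torque': array([ 2.59008884e-03, -4.17692578e+01, -2.46405298e+01, -2.84830712e-04,
        5.87739007e-03, -9.65178913e-06]), 'ee_pos': array([0.16520477, 0.55023699, 0.23049474]), 'ee_rot': array([ 0.22777966,  1.55911926, -0.23037653]), 'ft_force': array([-0.00708465, -0.38365956,  0.63576154]), 'moment': array([ 0.03695138, -0.00318481, -0.02587969]), 'gripper_width': 0.998013598259833}
[[487.83181466   0.         330.22832047]
 [  0.         487.83181466 239.16105687]
 [  0.           0.           1.        ]] [[-4.30216223e-04 -9.98923425e-01  4.63875630e-02  3.92546518e-01]
 [-9.99840169e-01  1.25877902e-03  1.78340127e-02  1.62055712e-01]
 [-1.78732047e-02 -4.63724763e-02 -9.98764308e-01  1.29805355e+00]
 [ 0.00000000e+00  0.00000000e+00  0.00000000e+00  1.00000000e+00]]
```

View pics/top0.png

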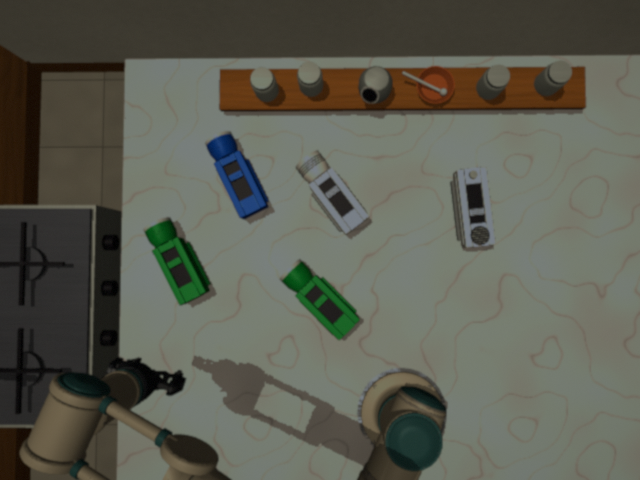

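View pics/scene0.png

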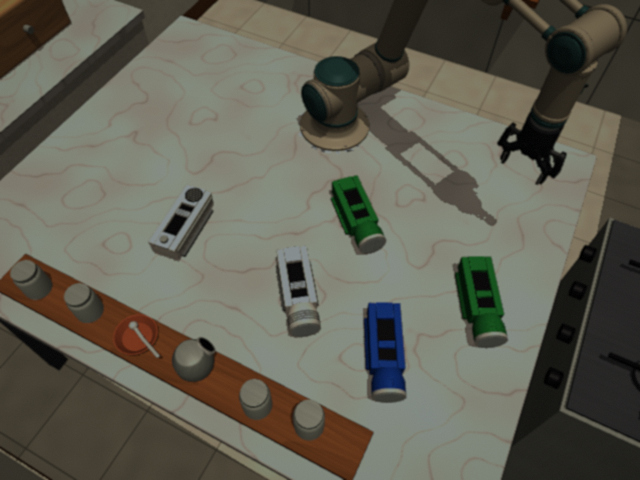

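Candidates for the torch in the top view are white with a round head (335,193), the radio with its grille (474,208), blue (238,175), green (177,262) and green (322,300). I choose the white one, with its lens head at (313,165). Next I measure it and crop in close.

Run:
```python
from h import *
f=dict(np.load('last_top.npz'));P=pts(f);im=f['pixels']
c=cv2.resize(im[140:245,285:385],None,fx=6,fy=6,interpolation=cv2.INTER_CUBIC);cv2.imwrite('pics/crop.png',c[:600,:,::-1])
for n,(u0,u1,v0,v1) in dict(torch=(290,380,145,240),radio=(450,500,160,255)).items():
    Q=P[v0:v1,u0:u1].reshape(-1,3); C=im[v0:v1,u0:u1].reshape(-1,3).astype(int)
    m=(Q[:,2]>.045)&(Q[:,2]<.066)
    q=Q[m]; rect=cv2.minAreaRect((q[:,:2]*1000).astype(np.float32))
    print(n,m.sum(),np.median(q[:,2]),rect)
    h=Q[Q[:,2]>.068]; print(' high',len(h),h.mean(0) if len(h) else 0,h[:,2].max() if len(h) else 0)
```

```text
torch 2052 0.058832406224939016 ((572.0554809570312, 180.09927368164062), (217.66644287109375, 76.2833023071289), 36.92544174194336)
 high 433 [0.61751227 0.22395391 0.17277166] 1.2980535500020876
radio 2475 0.05903025988992905 ((531.6139526367188, -183.55577087402344), (200.33969116210938, 84.1163330078125), 5.574854850769043)
 high 66 [ 0.53111363 -0.07001533  0.46115198] 1.2980535500020876
```

View pics/crop.png

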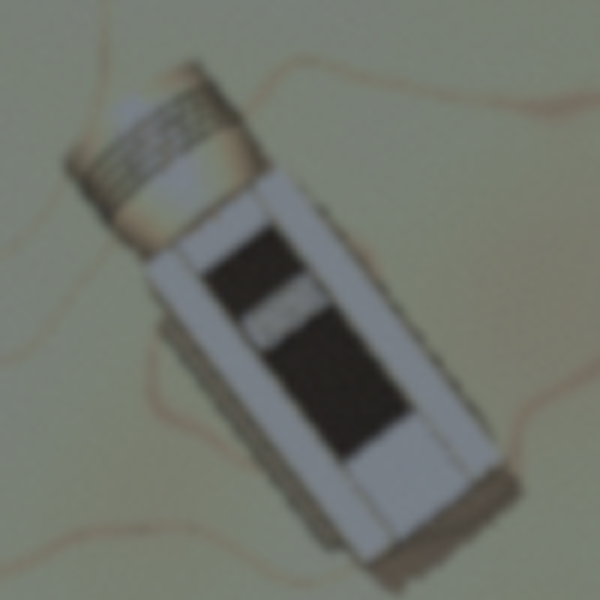

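The crop confirms the lens head, the knurled ring and the ribbed tab at crop (285,310), with empty slot on its tail side. I now get the slot's pose from the dark mask and work out the travel.

```bash
cat >> h.py <<'E'
from scipy.spatial.transform import Rotation as R
def ray(f,uv,z):
    K=f['K'];T=f['world_from_camera'];d=T[:3,:3]@np.array([(uv[0]-K[0,2])/K[0,0],(uv[1]-K[1,2])/K[1,1],1])
    return T[:3,3]+d*(z-T[2,3])/d[2]
def torch(f,roi,thr=65,amin=40):
    u0,u1,v0,v1=roi; g=cv2.cvtColor(f['pixels'],cv2.COLOR_RGB2GRAY)[v0:v1,u0:u1]
    m=(g<thr).astype(np.uint8);n,l,s,c=cv2.connectedComponentsWithStats(m)
    out=[]
    for i in range(1,n):
        if s[i,4]<amin: continue
        v,u=np.nonzero(l==i)
        w=np.array([ray(f,(a+u0,b+v0),.06)[:2]*1000 for a,b in zip(u,v)],np.float32)
        out.append(cv2.minAreaRect(w)); print(s[i],out[-1])
    return out
def rel(target,yaw_axis):
    s=r.sense();M=R.from_rotvec(s['ee_rot']).as_matrix()
    print('t',s['time'],'tcp',s['ee_pos'],'\n',M.round(3),'\n travel cm',(M.T@(np.array(target)-s['ee_pos'])*100).round(2))
    ax=np.array([np.cos(yaw_axis),np.sin(yaw_axis),0])
    for k in (1,2):
        a=M[:,k]; print('axis','xyz'[k],'ccw-about-z deg to torch x',np.degrees(yaw_axis-np.arctan2(a[1],a[0])).round(1),'tilt',np.degrees(np.arccos(-M[2,0])).round(2))
E
python3 - <<'E'
from h import *
f=dict(np.load('last_top.npz'));torch(f,(300,365,170,228))
rel([.57,.18,.15],np.radians(36.9))
E
```

```text
[ 19   8  17  15 134] ((588.460205078125, 192.92214965820312), (23.1212215423584, 36.86497116088867), 36.90531539916992)
[ 29  21  24  25 324] ((542.0037231445312, 157.92733764648438), (56.27035140991211, 37.2517204284668), 36.89374923706055)
t 0.1 tcp [0.16520477 0.55023699 0.23049474] 
 [[-0.001  0.288  0.958]
 [-0.002  0.958 -0.288]
 [-1.    -0.002 -0.   ]] 
 travel cm [  8.08 -23.8   49.42]
axis y ccw-about-z deg to torch x -36.4 tilt 0.1
axis z ccw-about-z deg to torch x 53.6 tilt 0.1
```

Request:
move_arm:
  increments:
    - {"fingers": 0, "travel": [0, -2.67, 4.74], "dr": [0, 0, 0]}
    - {"fingers": 0, "travel": [0, -2.67, 4.74], "dr": [0, 0, 0]}
    - {"fingers": 0, "travel": [0, -2.67, 4.74], "dr": [0, 0, 0]}
    - {"fingers": 0, "travel": [0, -2.67, 4.74], "dr": [0, 0, 0]}
    - {"fingers": 0, "travel": [0, -2.67, 4.74], "dr": [0, 0, 0]}
    - {"fingers": 0, "travel": [0, -2.67, 4.74], "dr": [0, 0, 0]}
    - {"fingers": 0, "travel": [0, -2.67, 4.74], "dr": [0, 0, 0]}
    - {"fingers": 0, "travel": [0, -2.67, 4.74], "dr": [0, 0, 0]}
    - {"fingers": 0, "travel": [0, -2.67, 4.74], "dr": [0, 0, 0]}
    - {"fingers": 0, "travel": [0, -2.67, 4.74], "dr": [0, 0, 0]}

```text
time: 1.35
ee_pos: [0.5434, 0.1572, 0.2309]
ee_rot: [0.229, 1.559, -0.229]
ft_force: [-0.3, 0.6, 0.8]
gripper_width: -0.003
```

Request:
move_arm:
  increments:
    - {"fingers": 0, "travel": [1.5, 0, 0], "dr": [9.1, 0, 0]}
    - {"fingers": 0, "travel": [1.5, 0, 0], "dr": [9.1, 0, 0]}
    - {"fingers": 0, "travel": [1.5, 0, 0], "dr": [9.1, 0, 0]}
    - {"fingers": 0, "travel": [1.5, 0, 0], "dr": [9.1, 0, 0]}
    - {"fingers": 0, "travel": [0, 0, 0], "dr": [0, 0, 0]}

```text
time: 1.98
ee_pos: [0.5414, 0.1584, 0.1698]
ee_rot: [0.721, 1.451, -0.724]
ft_force: [-0.4, -0.5, 0.7]
gripper_width: 0.001
```

Run:
```python
from h import *
rel([.542,.158,.09],np.radians(36.95)); f=grab('wrist','wrist1.png'); print(r.sense()['ft_force'],r.sense()['gripper_width'])
```

```text
t 1.975 tcp [0.5413785  0.15842254 0.16977603] 
 [[-0.004  0.799  0.602]
 [-0.001  0.602 -0.799]
 [-1.    -0.003 -0.002]] 
 travel cm [7.98 0.05 0.09]
axis y ccw-about-z deg to torch x -0.0 tilt 0.22
axis z ccw-about-z deg to torch x 90.0 tilt 0.22
[0.07439826 0.58369439 0.06550815] 0.001145127365962667
```

View pics/wrist1.png

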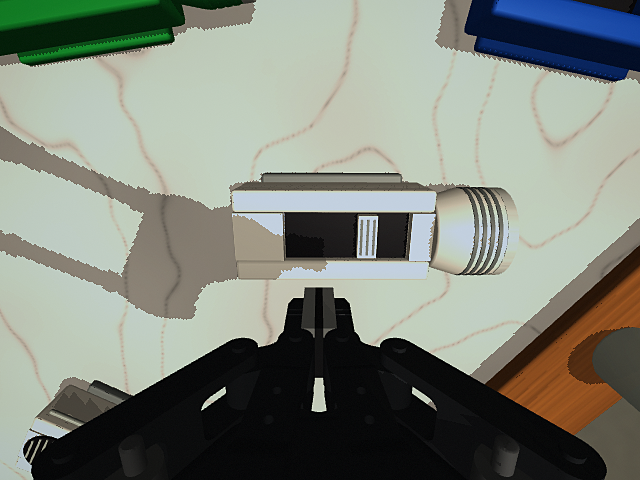

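The wrist view shows the lens head at (475,230), slot columns 284–411 over rows 212–259, and the tab at columns 357–378. I check these against the top-view estimate.

Run:
```python
from h import *
f=dict(np.load('last_wrist.npz'));P=pts(f)
ax=np.array([np.cos(.645),np.sin(.645)]);n=np.array([-ax[1],ax[0]]);t=r.sense()['ee_pos'][:2]
for uv in [(284,236),(357,236),(378,236),(411,236),(320,212),(320,259),(395,212),(395,259)]:
    p=ray(f,uv,.06)[:2];print(uv,'along,across mm rel tcp',(((p-t)@ax)*1e3).round(1),(((p-t)@n)*1e3).round(1))
print(P[236,420],P[236,367],P[236,320],P[200,320])
```

```text
(284, 236) along,across mm rel tcp -29.8 1.2
(357, 236) along,across mm rel tcp 28.9 1.3
(378, 236) along,across mm rel tcp 45.8 1.3
(411, 236) along,across mm rel tcp 72.3 1.4
(320, 212) along,across mm rel tcp -0.8 21.0
(320, 259) along,across mm rel tcp -0.8 -18.5
(395, 212) along,across mm rel tcp 58.1 21.1
(395, 259) along,across mm rel tcp 60.9 -18.4
[0.60443495 0.20755534 0.06095025] [0.57035492 0.18214318 0.06169238] [0.54209636 0.15732312 0.05264554] [0.5228951  0.18273374 0.06150383]
```

Both views agree: the slot measures 102 × 39.5 mm, the slide starts at about 2.7 mm, and the TCP is centred over the empty part. Lowering.

Request:
move_arm:
  increments:
    - {"fingers": 0, "travel": [3.5, 0, 0.0], "dr": [0, 0, 0]}
    - {"fingers": 0, "travel": [3.5, 0, 0], "dr": [0, 0, 0]}
    - {"fingers": 0, "travel": [2.5, 0, 0], "dr": [0, 0, 0]}
    - {"fingers": 0, "travel": [1.0, 0, 0], "dr": [0, 0, 0]}
    - {"fingers": 0, "travel": [0.5, 0, 0], "dr": [0, 0, 0]}
    - {"fingers": 0, "travel": [0.3, 0, 0], "dr": [0, 0, 0]}
    - {"fingers": 0, "travel": [0.2, 0, 0], "dr": [0, 0, 0]}
    - {"fingers": 0, "travel": [0, 0, 0], "dr": [0, 0, 0]}

```text
time: 3.02
ee_pos: [0.5428, 0.1587, 0.0567]
ee_rot: [0.724, 1.446, -0.723]
ft_force: [0.0, -1.0, 0.5]
gripper_width: 0.002
```

Request:
move_arm:
  increments:
    - {"fingers": 0, "travel": [0.2, 0, 0], "dr": [0, 0, 0]}
    - {"fingers": 0, "travel": [0, 0, 0], "dr": [0, 0, 0]}
    - {"fingers": 0, "travel": [0, 0.6, 0], "dr": [0, 0, 0]}
    - {"fingers": 0, "travel": [0, 0.6, 0], "dr": [0, 0, 0]}
    - {"fingers": 0, "travel": [0, 0.6, 0], "dr": [0, 0, 0]}
    - {"fingers": 0, "travel": [0, 0.6, 0], "dr": [0, 0, 0]}
    - {"fingers": 0, "travel": [0, 0, 0], "dr": [0, 0, 0]}

```text
time: 3.9
ee_pos: [0.5622, 0.1734, 0.0542]
ee_rot: [0.723, 1.447, -0.723]
ft_force: [-0.2, 0.5, -0.1]
gripper_width: 0.002
```

Request:
move_arm:
  increments:
    - {"fingers": 0, "travel": [0, 0.5, 0], "dr": [0, 0, 0]}
    - {"fingers": 0, "travel": [0, 0.5, 0], "dr": [0, 0, 0]}
    - {"fingers": 0, "travel": [0, 0.2, 0], "dr": [0, 0, 0]}
    - {"fingers": 0, "travel": [0, 0, 0], "dr": [0, 0, 0]}

```text
time: 4.4
ee_pos: [0.5715, 0.1805, 0.0542]
ee_rot: [0.724, 1.447, -0.723]
ft_force: [-1.1, -0.1, -0.6]
gripper_width: -0.0
```

Run:
```python
from h import *
rel([.542,.158,.09],np.radians(36.95)); f=grab('wrist','wrist2.png')
```

```text
t 4.4 tcp [0.5715135  0.18049865 0.05419994] 
 [[ 0.   0.8  0.6]
 [ 0.   0.6 -0.8]
 [-1.   0.  -0. ]] 
 travel cm [-3.58 -3.71  0.03]
axis y ccw-about-z deg to torch x 0.1 tilt 0.02
axis z ccw-about-z deg to torch x 90.1 tilt 0.02
```

View pics/wrist2.png

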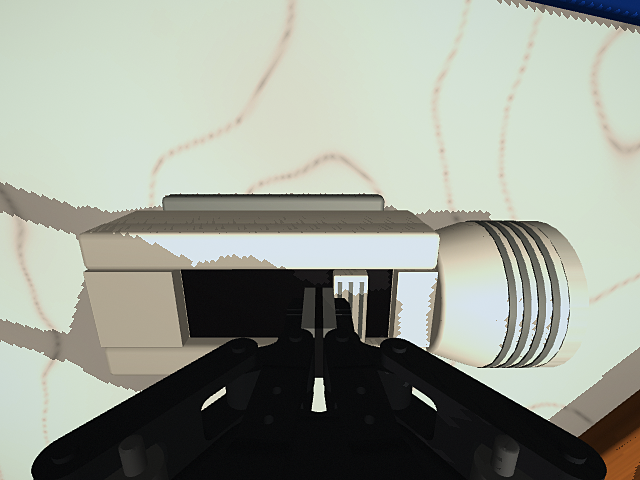

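The fingers are in contact with the tab (333–367) and pushing it. The remaining gap, columns 367–395, is about 13 mm.

Request:
move_arm:
  increments:
    - {"fingers": 0, "travel": [0, 0.4, 0], "dr": [0, 0, 0]}
    - {"fingers": 0, "travel": [0, 0.4, 0], "dr": [0, 0, 0]}
    - {"fingers": 0, "travel": [0, 0.3, 0], "dr": [0, 0, 0]}
    - {"fingers": 0, "travel": [0, 0, 0], "dr": [0, 0, 0]}

```text
time: 4.95
ee_pos: [0.5808, 0.1872, 0.0543]
ee_rot: [0.724, 1.446, -0.723]
ft_force: [-0.7, 0.3, -0.0]
gripper_width: -0.001
```

Request:
move_arm:
  increments:
    - {"fingers": 0, "travel": [0, 0.15, 0], "dr": [0, 0, 0]}
    - {"fingers": 0, "travel": [0, 0.1, 0], "dr": [0, 0, 0]}
    - {"fingers": 0, "travel": [0, 0, 0], "dr": [0, 0, 0]}

```text
time: 5.32
ee_pos: [0.5822, 0.1883, 0.0544]
ee_rot: [0.723, 1.447, -0.723]
ft_force: [-1.5, -0.6, 0.3]
gripper_width: -0.003
```

Request:
move_arm:
  increments:
    - {"fingers": 0, "travel": [0, 0.15, 0], "dr": [0, 0, 0]}
    - {"fingers": 0, "travel": [0, 0, 0], "dr": [0, 0, 0]}

```text
time: 5.58
ee_pos: [0.5822, 0.1883, 0.0543]
ee_rot: [0.721, 1.449, -0.725]
ft_force: [-3.7, -3.8, 2.7]
gripper_width: -0.002
```

The position is now stalled and the force is rising, so the tab is at its hard stop. I back off slightly, lift, and check.

Request:
move_arm:
  increments:
    - {"fingers": 0, "travel": [0, -0.5, 0], "dr": [0, 0, 0]}
    - {"fingers": 0, "travel": [0, -0.5, 0], "dr": [0, 0, 0]}
    - {"fingers": 0, "travel": [-1, 0, 0], "dr": [0, 0, 0]}
    - {"fingers": 0, "travel": [-3, 0, 0], "dr": [0, 0, 0]}
    - {"fingers": 0, "travel": [-4, 0, 0], "dr": [0, 0, 0]}
    - {"fingers": 0, "travel": [-4, -2, 0], "dr": [0, 0, 0]}
    - {"fingers": 0, "travel": [0, -2, 0], "dr": [0, 0, 0]}
    - {"fingers": 0, "travel": [0, 0, 0], "dr": [0, 0, 0]}
    - {"fingers": 0, "travel": [0, 0, 0], "dr": [0, 0, 0]}

```text
time: 6.7
ee_pos: [0.544, 0.1597, 0.1744]
ee_rot: [0.724, 1.446, -0.723]
ft_force: [0.1, 0.7, 0.4]
gripper_width: 0.002
```

Run:
```python
from h import *
f=grab('wrist','wrist3.png');s=r.sense();print(s['ee_pos'],s['ft_force'],abs(s['joint_velocities']).max())
```

```text
[0.54399484 0.15970145 0.17403586] [ 0.52290531 -0.11224114  0.40963885] 0.007964150060757956
```

View pics/wrist3.png

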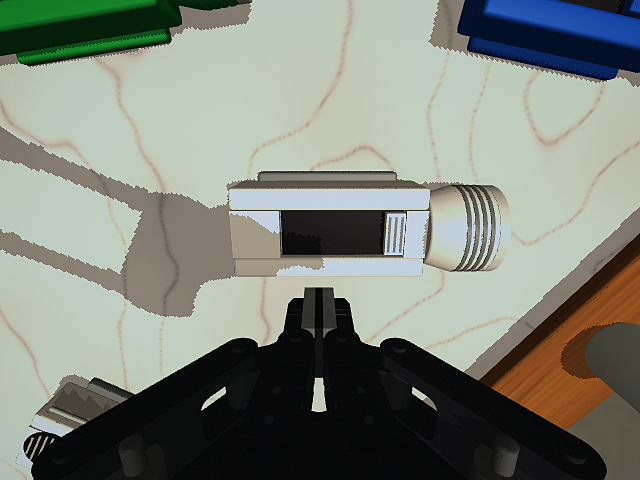

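The tab now sits at columns 384–406, against the slot's lens end with no dark gap. The arm is clear of everything and at rest, so I hand in.

```bash
python3 -c "
from cell import r
print(r.hand_in())"
```

```text
the job is handed in; nothing more can be done
None
```

The white torch's switch is on, and the job is handed in. I lowered the closed fingertips into the empty tail end of the slot and pushed the tab towards the lens until it stopped. The hard stop showed as a stalled position with about 5–6 N of force.

- **Torch tab:** the last wrist picture shows it against the lens end of the slot with no gap, so it is at about the full 30 mm.
- **Arm:** at hand-in it was about 11 cm above the torch, still and touching nothing. The job took about 6.8 s of the 29 s allowed.
- **Radio:** the arm never went near it. I did not measure its tab again at the end.
- **Disagreement:** the top and wrist cameras differed by 1–2 mm on height and sideways position, which the slot's clearance absorbed. No check failed.

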